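# Shut the specimen case and slide it home into its bench marks

### The job

The blue specimen case has been left open and out of place on the microscope bench. Shut its lid fully and slide the case, keeping it flat on the bench and never lifting or tipping it, to its own place: it must end standing wholly inside the four empty yellow corner marks, long side along the long side of the marks. Do not disturb the keyboard, record books or wash bottle.

Things in the scene. Friction and masses are not known exactly. Their poses are not given: they have to be found in the camera images.
- case: Blue plastic specimen case, loose, 0.4 to 0.8 kg with its six specimens held fast in grey foam. Outline 120 (x) by 180 (y) mm; base 36 mm high, walls 4 mm; 50 mm high with the lid shut, sides flush. Origin: centre of the underside, z up. Its hinge is on the long +x side, which starts facing away from the robot (yaw within 0.4 rad). 2 to 6 N of push slides it.
- case_lid (a joint): Lid angle, rad: 0 shut, 1.57 upright, 1.9 the stop, leaning back away from the robot; starts 1.6 to 1.85. Stiff friction hinge (0.1 N m, about 1 N at the lid's edge): it stays at any angle, neither falls nor latches. Hinge axis parallel to the case's y at x = +60, z = 36 mm in the case's frame. Lid: a shallow cover reaching 120 mm from the hinge, 180 mm wide, 14 mm deep.
- lid_edge (a point): Middle of the lid's free edge, on the outer face: 120 mm from the hinge axis along the lid and 14 mm off it. A black thumb lip, 34 mm wide, sticks out 6 mm from this edge (on the case's -x side, 38 to 43 mm above the bench when shut).
- case_near_right (a point): Bottom corner of the case at (-60, -90, 0) mm in the case's frame.
- case_near_left (a point): Bottom corner of the case at (-60, +90, 0) mm in the case's frame.
- case_far_right (a point): Bottom corner of the case at (+60, -90, 0) mm in the case's frame.
- case_far_left (a point): Bottom corner of the case at (+60, +90, 0) mm in the case's frame.
- marks: The case's place: four flat yellow tape Ls on the black bench, empty. Their inner edges bound 140 (x) by 200 (y) mm: 10 mm to spare on each side of the case. Arms 40 mm long, 13 mm wide. Origin: centre of the rectangle on the bench, z up; yaw within 0.3 rad. The yellow Ls around the keyboard and the mouse mat are other things' places.
- keyboard: Dark keyboard, 132 by 440 mm, 25 mm high, long side along y, beyond the work towards the far edge of the bench. Origin: centre of the underside. Leave alone.
- record_books: Stack of four kraft-brown record books, 130 (x) by 190 (y) mm, 32 mm high, to one side of the work. Origin: centre of the underside. Leave alone.
- wash_bottle: White wash bottle with red cap and bent spout, 68 mm across, 208 mm high, to the other side of the work. Origin: centre of the underside. Leave alone.
Not all that is in view belongs to the job. There is more than one size of the case; the one meant has the size given above.

How it is judged:
By the outcome, as a careful person would: the job done as asked, in the order asked, and still so for the second after the job is handed in, with the robot touching nothing.
It also fails if it takes over 64 s, if anything falls off the work surface, if the arm or the gripper's body presses on something with over 40 N, if the wrist force passes 120 N, or if a joint passes its speed limit or range.

### The arm

A 6-joint arm with a two-finger parallel gripper is mounted at the origin on the work surface. World frame = base frame: x ahead of the robot, y to its left, z up, the work surface at z = 0. Lengths are in mm, angles in rad, forces in N, time in s.
With the tool pointing down it reaches from about 350 to 875 mm from the base axis. Payload 4.2 kg.
Tool frame: the origin (TCP) lies midway between the tips of the shut fingers; the grasp point (between the pads) lies 19 mm behind it (arm.tcp_to_grasp is the distance from the TCP to the grasp point, in mm); z points along the fingers, y is the line along which they close (so a half turn about z gives the same grasp; the last joint's range is limited). The gripper opens to 85 mm and grips with 20 to 120 N. Pads are 22 mm wide; open, the fingers measure 114 mm over their backs; the gripper's body (76 mm by 85 mm) begins 54 mm behind the grasp point. The pads swing forward as they close: fully open they stand 13 mm farther back than shut.
Start: joints at [1.446, 0.385, 0.008, 0, -1.194, -0.259], TCP at [233.996, 579.521, 231.312] pointing down, gripper open.
Joint ranges: [-3.14, 3.14], [-1.21, 2.06], [-1.07, 1.41], [-3.16, 2.05], [-2.99, -0.16], [-3.1, 3.1]. Speed limits (rad/s): [2.79, 2.79, 3.14, 3.14, 3.14, 3.14].

### API

Orientations are given as a unit quaternion [x, y, z, w].
In Python, from bench import arm, get_image gives the robot as it stands.
- The arm moves only by the tool drive_tool, never from a script. Its argument "deltas" is a list of rows, each a list of 2 entries, a list of its own where there are three numbers: the shift along the tool's x, y, z in cm, then the turn, a rotation vector about the tool's x, y, z in degrees. In form: [[[x, y, z], [ax, ay, az]], ...]. A call has 1 to 12 rows; each row shifts and turns the commanded pose from where the row before left it, along the tool's axes as they then stand; what a row does not reach is not made up. A row lasts 1/10 s, in which the tool goes at most 50 mm and 8.59 degrees, less where a joint would pass 70% of its speed; a pose out of reach is approached as far as the arm can. A call with a gripper value outside its range is refused whole. "claw" is the finger opening in cm, from 0 to 8.54, set as the call begins (left out, the last holds). The fingers move at their own pace and stop on an object; the grip force is fixed at half the most. Time passes only in rows, so rows that do not move let the fingers close. It gives the time, the measured TCP pose, the force, the opening and the grip force at its end, in the units of the state.
- arm.read_state(): the state, without advancing time (a new reading comes with each control period).
- get_image(name): name is "scene" or "top" or "wrist"; returns a dict with "img" (480x640x3 uint8, red, green, blue), "fx", "fy", "cx", "cy" (pixels), "D" ([k1, k2, p1, p2, k3] as OpenCV has them; the pictures are not rectified), "eye" and "orientation" of the camera in the world; the wrist camera has in their place "mount" (4x4, takes a point from camera to tool coordinates, whose origin is the TCP and whose axes are the flange's). Camera axes: x right, y down, z forward; pixel columns grow to the right and rows downward; lengths in mm; the calibration is good to about 2 mm. A picture is of the moment at which its call begins: read the wrist's pose just before it. There is no depth.
- arm.job_done(): hands the job in; it is judged then, once.
The state is a dict: "clock": time; "joints": joint angles; "joint_vel": joint speeds; "joint_efforts": joint torques, N m; "position": TCP position; "ee_rot": TCP orientation; "contact_force": force on the tool from outside, world axes, zero at the start; "wrist_torque": the same for the moment, N m; "gripper_width": finger opening in mm; "grasp_force": force on a finger pad.
Only numpy, scipy, OpenCV 4.12 (cv2) and the standard library are available. Lean on these libraries where they do the work, as an engineer would, in place of code of your own. Each camera call takes 0.05 s, during which the arm holds its last target. There are 200 camera calls.

## Working session

There is one attempt and no reset: what is moved stays moved. The work goes in short steps, Python scripts to look and compute and a tool call to move; the robot and the scene stay as the last step left them, time stands still between calls to the robot, and variables do not carry over. Pictures are saved under pics/ and viewed, at most 10 in all, crops included, and the job is handed in when it is done.

Besides the shell and the picture viewer there is one more tool, called after ">>>" as name(argument=value, ...), one argument or row to a line, values as JSON. drive_tool: Moves the arm, as the interface text tells. Its arguments: {"type":"object","properties":{"deltas":{"type":"array"},"claw":{"type":"number"}},"required":["deltas"]}

```bash
mkdir -p pics
cat > h.py <<'E'
import numpy as np,cv2
from scipy.spatial.transform import Rotation as R
from bench import arm,get_image
def save(n,f):
    d=get_image(n);cv2.imwrite('pics/'+f,d['img'][:,:,::-1]);return d
def K(d): return np.array([[d['fx'],0,d['cx']],[0,d['fy'],d['cy']],[0,0,1.]])
def pose(d,s=None):
    if 'eye' in d:
        o=np.array(d['orientation'])
        return np.array(d['eye']),(R.from_quat(o).as_matrix() if o.size==4 else o)
    M=np.array(d['mount']);T=R.from_quat(s['ee_rot']).as_matrix()
    return np.array(s['position'])+T@M[:3,3],T@M[:3,:3]
def ray(d,px,z=0,s=None):
    e,O=pose(d,s)
    u=cv2.undistortPoints(np.array(px,float).reshape(-1,1,2),K(d),np.array(d['D'],float)).reshape(-1,2)
    r=np.c_[u,np.ones(len(u))]@O.T
    return e+r*((z-e[2])/r[:,2])[:,None]
def proj(d,P,s=None):
    e,O=pose(d,s)
    c=(np.array(P,float)-e)@O
    return cv2.projectPoints(c.reshape(-1,1,3),np.zeros(3),np.zeros(3),K(d),np.array(d['D'],float))[0].reshape(-1,2)
E
python3 - <<'E'
from h import *
a=save('top','top0.png');b=save('scene','sc0.png')
print(a['eye'],a['orientation'],b['eye'],b['orientation'],arm.read_state())
import pickle;pickle.dump((a,b),open('i0.pkl','wb'))
E
```

```text
[ 443.83648085   -8.09879271 1480.79708024] [-0.70071306  0.7127104  -0.02028787  0.02516932] [1270.26927605  526.16585106 1194.19040805] [ 0.42550417  0.83911776 -0.30007601 -0.15742292] {'clock': 0.1, 'joints': array([ 1.44562950e+00,  3.85518575e-01,  6.77778995e-03, -3.85794865e-04,
       -1.19401437e+00, -2.58610058e-01]), 'joint_vel': array([ 0.0003005 , -0.00176275,  0.0028016 ,  0.00269341, -0.00065509,
       -0.00083733]), 'joint_efforts': array([-8.35286010e-04, -3.93316805e+01,  1.88931245e+01,  4.19801518e+00,
       -2.52967824e-03,  3.44269679e-06]), 'position': array([233.81324317, 579.06715865, 230.3207743 ]), 'ee_rot': array([ 9.81631777e-01, -1.90782765e-01, -1.13598091e-04,  9.89190366e-04]), 'contact_force': array([ 0.23123455, -0.35919323, -0.59521394]), 'wrist_torque': array([-0.01497659,  0.04358565, -0.03939914]), 'grasp_force': 0.0, 'gripper_width': 85.3637094819358}
```

View pics/top0.png

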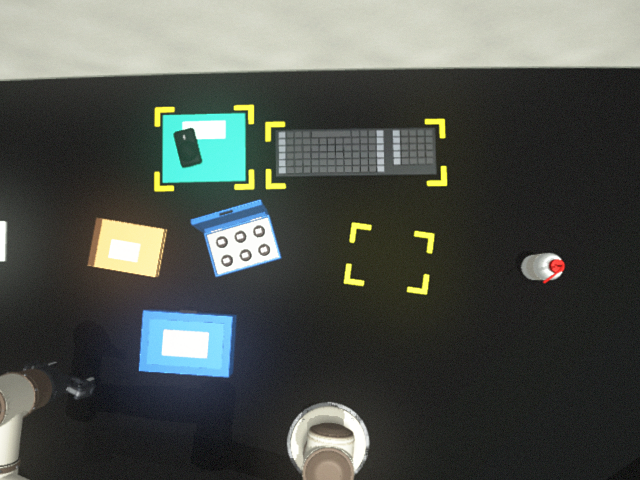

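View pics/sc0.png

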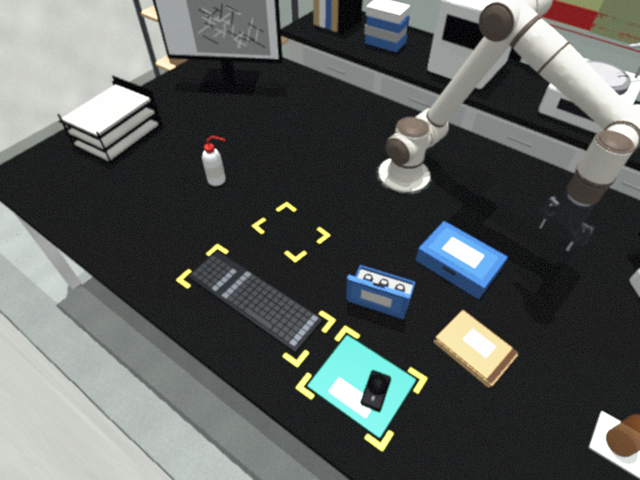

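The top view shows the open case around (240,245) and the closed decoy case at (187,343). The empty marks are around (389,258), the books at (127,248), the bottle at (543,267), and the keyboard and mat sit above. Next I'll measure the case and marks.

```bash
cat > meas.py <<'E'
from h import *
def marks(d):
    hsv=cv2.cvtColor(d['img'],cv2.COLOR_RGB2HSV)
    m=cv2.inRange(hsv,(22,120,120),(38,255,255))
    n,l,st,c=cv2.connectedComponentsWithStats(m)
    pts=[]
    for i in range(1,n):
        x,y=c[i]
        if st[i,4]>40 and 335<x<445 and 205<y<305:
            yy,xx=np.where(l==i);pts.append(ray(d,np.c_[xx,yy])[:,:2])
    P=np.vstack(pts).astype(np.float32)
    return len(pts),cv2.minAreaRect(P),[p.mean(0) for p in pts]
E
python3 - <<'E'
from meas import *
import pickle
a,b=pickle.load(open('i0.pkl','rb'))
print(marks(a))
c=a['img'][190:290,180:300,::-1];cv2.imwrite('pics/c1.png',cv2.resize(c,None,fx=6,fy=6,interpolation=cv2.INTER_CUBIC))
hsv=cv2.cvtColor(a['img'],cv2.COLOR_RGB2HSV)
m=cv2.inRange(hsv,(95,80,60),(125,255,255));m[:190]=0;m[290:]=0;m[:,:180]=0;m[:,300:]=0
cn=max(cv2.findContours(m,0,1)[0],key=cv2.contourArea)
print(cv2.approxPolyDP(cn,3,True)[:,0].tolist())
# keyboard/books rough
print(ray(a,[[270,180],[440,180],[95,220],[165,229],[158,276],[88,265]],25).round(),ray(a,[[139,373],[234,378],[237,314],[142,311]],60).round())
E
```

```text
(4, ((494.5043029785156, -175.83668518066406), (230.14688110351562, 170.64700317382812), 81.23341369628906), [array([573.43958463, -92.11987135]), array([ 543.89280018, -279.50520805]), array([445.3046384, -71.9862921]), array([ 415.79720937, -259.93421611])])
[[260, 199], [190, 219], [204, 235], [216, 277], [281, 258], [270, 217]]
[[ 710.  143.   25.]
 [ 702. -317.   25.]
 [ 610.  624.   25.]
 [ 582.  430.   25.]
 [ 455.  449.   25.]
 [ 488.  642.   25.]] [[203. 489.  60.]
 [188. 239.  60.]
 [353. 230.  60.]
 [364. 480.  60.]]
```

View pics/c1.png

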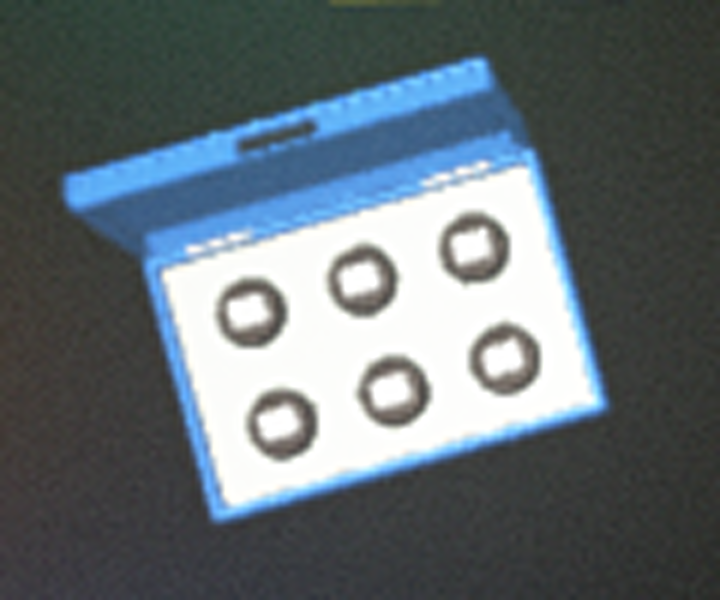

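The crop shows the case's rim corners at about (216,277), (281,258), (269,215) and (205,233). The lid's free edge runs from (191,220) to (261,200), with the black lip near (226,212).

Run:
```python
from meas import *
import pickle
a,b=pickle.load(open('i0.pkl','rb'))
P=ray(a,np.array([[215,520],[605,408],[535,150],[148,258]])/6+[179.6,189.6],36)[:,:2]
print(P.round(1),[np.linalg.norm(P[i]-P[i-1]).round(1) for i in range(4)])
hsv=cv2.cvtColor(a['img'],cv2.COLOR_RGB2HSV)
m=cv2.inRange(hsv,(0,0,150),(180,60,255));m[:190]=0;m[290:]=0;m[:,:180]=0;m[:,300:]=0
cn=max(cv2.findContours(m,0,1)[0],key=cv2.contourArea)
F=ray(a,cn[:,0],34)[:,:2].astype(np.float32);print('foam',cv2.minAreaRect(F))
dy=P[0]-P[1];yaw=np.arctan2(-dy[0],dy[1]);dx=np.array([np.cos(yaw),np.sin(yaw)]);dyu=np.array([-dx[1],dx[0]])
print('yaw',np.degrees(yaw));c=P[:2].mean(0)+60*dx;print('centre',c)
# scene view: hyp test - overlay predicted points
for th in (1.6,1.7,1.8):
  e=np.r_[c+dx*(60-120*np.cos(th)+14*np.sin(th)),36+120*np.sin(th)+14*np.cos(th)]
  L=[e+np.r_[s*90*dyu,0] for s in(1,-1)]
  print(th,e.round(),proj(a,L).round(1).tolist(),proj(b,L).round(1).tolist())
Q=[np.r_[c+sx*60*dx+sy*90*dyu,z] for sx,sy,z in((1,1,0),(1,-1,0),(1,1,36),(1,-1,36))]
print(proj(b,Q).round(1).tolist())
print('dot')
m=cv2.inRange(cv2.cvtColor(b['img'],cv2.COLOR_RGB2HSV),(95,80,40),(125,255,255));m[:,:335]=0;m[:,416:]=0;m[:260]=0;m[325:]=0
cn=max(cv2.findContours(m,0,1)[0],key=cv2.contourArea);print(cv2.approxPolyDP(cn,2,True)[:,0].tolist())
```

```text
[[452.3 290.4]
 [499.1 116.4]
 [614.7 146.3]
 [569.4 320. ]] [np.float64(120.9), np.float64(180.2), np.float64(119.4), np.float64(179.4)]
foam ((535.7401123046875, 218.81753540039062), (117.34591674804688, 170.98863220214844), 15.155054092407227)
yaw 15.071642477732034
centre [533.61562861 219.00783111]
1.6 [608. 239. 156.] [[190.8, 222.3], [261.1, 202.1]] [[409.1, 294.8], [347.0, 275.3]]
1.7 [620. 242. 153.] [[189.9, 217.8], [259.9, 197.6]] [[407.9, 298.7], [345.5, 279.0]]
1.8 [631. 245. 150.] [[189.0, 213.5], [258.8, 193.4]] [[406.7, 302.8], [344.1, 282.9]]
[[402.6, 318.3], [346.4, 300.0], [404.3, 312.2], [347.0, 293.6]]
dot
[[347, 274], [348, 302], [404, 318], [415, 285], [414, 280], [362, 264], [358, 265], [354, 275]]
```

```bash
cat >> h.py <<'E'
def phi(s):
    t=R.from_quat(s['ee_rot']).as_matrix()[:,0];return np.degrees(np.arctan2(t[1],t[0]))
def rows(x,y,f,targets):
    """tool-down rows for waypoints (x,y,dz_up,phi) ; prints [[dx,dy,dz],[0,0,turn]] in cm,deg"""
    out=[]
    for X,Y,dz,F in targets:
        a=np.radians(f);dX,dY=X-x,Y-y
        r=[round((np.cos(a)*dX+np.sin(a)*dY)/10,1),round((np.sin(a)*dX-np.cos(a)*dY)/10,1),round(-dz/10,1)]
        t=round(f-F,1)
        out.append([r,[0,0,t]])
        x+=10*(np.cos(a)*r[0]+np.sin(a)*r[1]);y+=10*(np.sin(a)*r[0]-np.cos(a)*r[1]);f-=t
    print(str(out).replace(' ',''));return x,y,f
E
python3 - <<'E'
from h import *
s=arm.read_state();p=s['position'];f=phi(s);print(p,f)
n=12
T=[(p[0]+(655-p[0])*k/n,p[1]+(251-p[1])*k/n,0,f+(-75-f)*min(k/8,1)) for k in range(1,n+1)]
print(rows(p[0],p[1],f,T))
E
```

```text
[233.81324317 579.06715865 230.3207743 ] -21.996940196354085
[[[np.float64(4.3),np.float64(1.2),0.0],[0,0,np.float64(6.6)]],[[np.float64(4.4),np.float64(0.7),0.0],[0,0,np.float64(6.7)]],[[np.float64(4.4),np.float64(0.2),0.0],[0,0,np.float64(6.6)]],[[np.float64(4.5),np.float64(-0.3),0.0],[0,0,np.float64(6.6)]],[[np.float64(4.3),np.float64(-0.8),0.0],[0,0,np.float64(6.6)]],[[np.float64(4.3),np.float64(-1.3),0.0],[0,0,np.float64(6.7)]],[[np.float64(4.1),np.float64(-1.8),0.0],[0,0,np.float64(6.6)]],[[np.float64(3.8),np.float64(-2.2),0.0],[0,0,np.float64(6.6)]],[[np.float64(3.5),np.float64(-2.7),0.0],[0,0,np.float64(0.0)]],[[np.float64(3.6),np.float64(-2.7),0.0],[0,0,np.float64(0.0)]],[[np.float64(3.5),np.float64(-2.7),0.0],[0,0,np.float64(0.0)]],[[np.float64(3.6),np.float64(-2.7),0.0],[0,0,np.float64(0.0)]]]
(np.float64(655.2393636048354), np.float64(250.96743606762598), np.float64(-74.99694019635409))
```

>>> drive_tool(
  deltas=[
    [[4.3,1.2,0],[0,0,6.6]],
    [[4.4,0.7,0],[0,0,6.7]],
    [[4.4,0.2,0],[0,0,6.6]],
    [[4.5,-0.3,0],[0,0,6.6]],
    [[4.3,-0.8,0],[0,0,6.6]],
    [[4.3,-1.3,0],[0,0,6.7]],
    [[4.1,-1.8,0],[0,0,6.6]],
    [[3.8,-2.2,0],[0,0,6.6]],
    [[3.5,-2.7,0],[0,0,0]],
    [[3.6,-2.7,0],[0,0,0]],
    [[3.5,-2.7,0],[0,0,0]],
    [[3.6,-2.7,0],[0,0,0]],
  ],
  claw=0,
)

```text
clock: 1.3
position: [656.4, 250.2, 230.6]
ee_rot: [0.793, -0.609, -0.0, 0.0]
contact_force: [0.3, 0.3, 1.4]
gripper_width: -0.1
grasp_force: 0.0
```

>>> drive_tool(
  deltas=[
    [[0,0,3.4],[0,0,0]],
    [[0,0,3.3],[0,0,0]],
    [[0,0,3.3],[0,0,0]],
    [[0,1.3,0],[0,0,0]],
    [[0,1.3,0],[0,0,0]],
    [[0,1.0,0],[0,0,0]],
    [[0,1.0,0],[0,0,0]],
    [[0,1.0,0],[0,0,0]],
    [[0,1.0,0],[0,0,0]],
    [[0,1.0,0],[0,0,0]],
  ],
)

```text
clock: 2.3
position: [581.4, 231.8, 131.6]
ee_rot: [0.793, -0.609, 0.0, -0.0]
contact_force: [0.7, 0.1, -0.4]
gripper_width: 0.2
grasp_force: 0.4
```

Run:
```python
from h import *
print(arm.read_state()['contact_force'])
a=save('top','t2.png');c=a['img'][190:290,180:300,::-1];cv2.imwrite('pics/c2.png',cv2.resize(c,None,fx=5,fy=5))
```

```text
[ 0.73516977  0.07879396 -0.41107352]
```

View pics/c2.png

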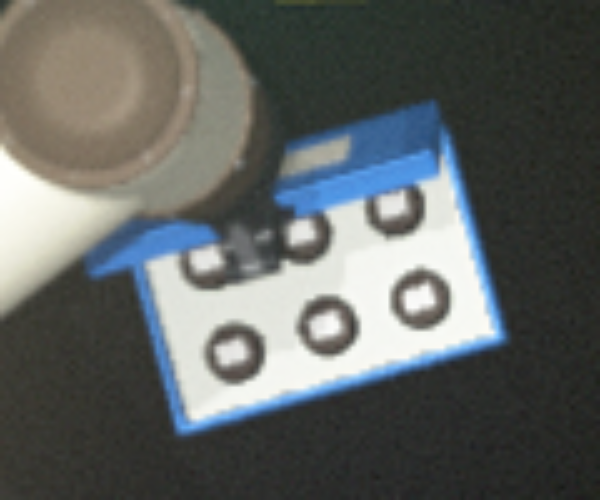

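The lid is closing (about 1.2 rad) and the case's corners haven't moved. I'll continue along the arc.

>>> drive_tool(
  deltas=[
    [[0,1.4,0.3],[0,0,0]],
    [[0,1.4,0.5],[0,0,0]],
    [[0,1.2,0.9],[0,0,0]],
    [[0,1.2,1.0],[0,0,0]],
    [[0,0.8,1.2],[0,0,0]],
    [[0,0.8,1.3],[0,0,0]],
    [[0,0.5,1.0],[0,0,0]],
    [[0,0.3,1.0],[0,0,0]],
    [[0,0.2,0.6],[0,0,0]],
  ],
)

```text
clock: 3.25
position: [506.4, 211.5, 52.6]
ee_rot: [0.793, -0.609, -0.0, 0.0]
contact_force: [0.4, -0.5, -0.0]
gripper_width: -0.0
grasp_force: 0.3
```

>>> drive_tool(
  deltas=[
    [[0,0.5,0.1],[0,0,0]],
    [[0,0.5,0.1],[0,0,0]],
    [[0,0,0.1],[0,0,0]],
    [[0,0,0.1],[0,0,0]],
    [[0,0,0.1],[0,0,0]],
    [[0,0,0],[0,0,0]],
  ],
)

```text
clock: 3.85
position: [496.9, 208.9, 49.9]
ee_rot: [0.794, -0.608, 0.0, 0.0]
contact_force: [-5.5, -0.7, 11.0]
gripper_width: -0.1
grasp_force: 5.3
```

>>> drive_tool(
  deltas=[
    [[0,0,0.1],[0,0,0]],
    [[0,0,0],[0,0,0]],
    [[0,0,-3.0],[0,0,0]],
    [[0,0,-3.0],[0,0,0]],
    [[-3.5,-1.0,0],[0,0,0]],
    [[-3.5,-1.0,0],[0,0,0]],
    [[-3.5,-1.0,0],[0,0,0]],
    [[-3.5,-0.8,0],[0,0,0]],
  ],
)

```text
clock: 4.65
position: [497.7, 355.5, 107.7]
ee_rot: [0.793, -0.609, 0.0, -0.0]
contact_force: [0.1, -0.1, 0.4]
gripper_width: -0.1
grasp_force: 0.0
```

>>> drive_tool(
  deltas=[
    [[0,0,0],[0,0,0]],
    [[0,0,0],[0,0,0]],
    [[0,0,0],[0,0,0]],
  ],
  claw=8.5,
)

```text
clock: 4.95
position: [497.3, 353.2, 107.1]
ee_rot: [0.793, -0.609, -0.0, 0.0]
contact_force: [-0.2, 0.0, -0.5]
gripper_width: 43.1
grasp_force: 0.0
```

Run:
```python
from h import *
s=arm.read_state();print(s['position'],s['gripper_width'])
a=save('top','t3.png');b=save('scene','s3.png')
v=np.hstack([cv2.resize(a['img'][190:300,180:300,::-1],(400,367)),cv2.resize(b['img'][230:340,330:450,::-1],(400,367))]);cv2.imwrite('pics/c3.png',v)
```

```text
[497.31794641 353.21414336 107.13374404] 43.10138911965904
```

View pics/c3.png

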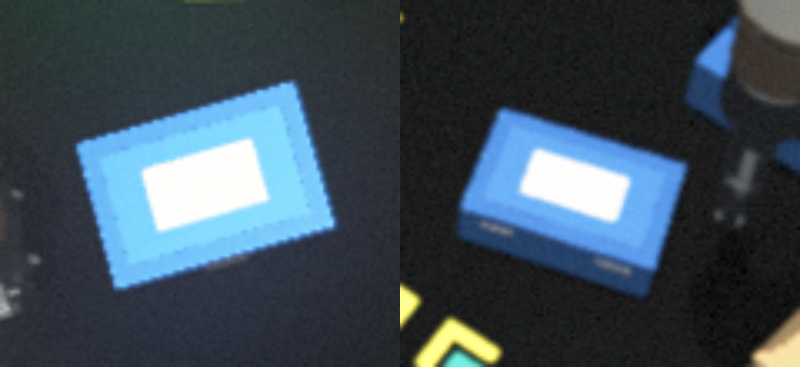

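The left crop shows the lid shut flush, and the case hasn't moved. Next I'll write a pose measurement for the closed case and plan the push.

```bash
sed -i 's/out.append(\[r,/r=[float(q) for q in r];t=float(t);out.append([r,/' h.py
cat >> meas.py <<'E'
def case(d,box):
    x0,x1,y0,y1=box
    hsv=cv2.cvtColor(d['img'],cv2.COLOR_RGB2HSV)
    m=cv2.inRange(hsv,(90,60,150),(125,255,255));z=np.zeros_like(m);z[y0:y1,x0:x1]=m[y0:y1,x0:x1]
    cn=max(cv2.findContours(z,0,1)[0],key=cv2.contourArea)[:,0]
    (cx,cy),(w,h),t=cv2.minAreaRect(ray(d,cn,50)[:,:2].astype(np.float32))
    if w>h: t-=90;w,h=h,w
    return cx,cy,(t+90)%180-90,w,h
E
cat > plan.py <<'E'
from h import *
def plan(c0,yaw0,c1,yaw1,dist0,arc,step=10,off=101):
    """tool rows from current pose: push arc (mm of travel with turn) then straight. returns list"""
    pass
E
python3 - <<'E'
from meas import *
a=get_image('top')
cx,cy,t,w,h=case(a,(180,300,190,300));print(cx,cy,t,w,h)
mc=np.array([494.6,-175.9]);mt=-8.85
dt=np.radians(mt-t);f=np.radians(mt)
def hd(a): return np.array([np.sin(a),-np.cos(a)])
# solve L1 (arc) and L2
t0=np.radians(t);D=mc-[cx,cy]
g=lambda n=200:np.mean([hd(t0+dt*k/n) for k in range(n+1)],0)
L=np.linalg.solve(np.c_[g(),hd(f)],D);print('L1,L2',L)
off=101;N=10
pts=[];c=np.array([cx,cy])
s=arm.read_state();p=s['position'];F=phi(s);print(p,F)
def tool(c,y): return c+off*np.array([-np.sin(y),np.cos(y)])
print('contact tool',tool(c,t0), 'face gap along local y',(np.array(p[:2])-c)@np.array([-np.sin(t0),np.cos(t0)])-off,'local x',(np.array(p[:2])-c)@np.array([np.cos(t0),np.sin(t0)]))
W=[]
for k in range(1,N+1):
    y=t0+dt*k/N;c=c+hd(t0+dt*(k-.5)/N)*L[0]/N;W.append((*tool(c,y),0,np.degrees(y)-90))
q=tool(np.array([cx,cy]),t0)
print(rows(q[0],q[1],t-90,W));print(c,'then straight',L[1])
E
```

```text
533.2940673828125 218.37640380859375 15.159040451049805 122.0477523803711 182.53334045410156
L1,L2 [108.62062948 290.07349086]
[497.63586195 353.01603633 107.44558345] -75.0598612000461
contact tool [506.88264397 315.86197563] face gap along local y 38.2792626476668 local x 0.7907306520602614
[[[1.1,-0.4,0.0],[0,0,2.4]],[[1.1,-0.4,0.0],[0,0,2.4]],[[1.1,-0.4,0.0],[0,0,2.4]],[[1.1,-0.4,0.0],[0,0,2.4]],[[1.1,-0.4,0.0],[0,0,2.4]],[[1.1,-0.4,0.0],[0,0,2.4]],[[1.1,-0.4,0.0],[0,0,2.4]],[[1.1,-0.4,0.0],[0,0,2.4]],[[1.1,-0.4,0.0],[0,0,2.4]],[[1.0,-0.4,0.0],[0,0,2.4]]]
(np.float64(554.8913670633541), np.float64(210.98429440704905), -98.84095954895025)
[539.22814524 110.70424329] then straight 290.0734908626856
```

>>> drive_tool(
  deltas=[
    [[0,0,3.4],[0,0,0]],
    [[0,0,3.3],[0,0,0]],
    [[0,0,3.2],[0,0,0]],
    [[0,0,0],[0,0,0]],
    [[1.4,0,0],[0,0,0]],
    [[1.2,0,0],[0,0,0]],
    [[0.8,0,0],[0,0,0]],
    [[0,0,0],[0,0,0]],
  ],
)

```text
clock: 5.9
position: [507.2, 320.1, 9.9]
ee_rot: [0.793, -0.61, 0.0, -0.001]
contact_force: [0.2, -0.2, 0.2]
gripper_width: 85.0
grasp_force: 0.0
```

>>> drive_tool(
  deltas=[
    [[0.2,0,0],[0,0,0]],
    [[0.2,0,0],[0,0,0]],
    [[0.2,0,0],[0,0,0]],
  ],
)

```text
clock: 6.2
position: [508.1, 316.6, 8.8]
ee_rot: [0.794, -0.609, -0.0, -0.001]
contact_force: [-2.5, 4.4, 1.0]
gripper_width: 85.1
grasp_force: 2.4
```

Contact is where predicted. Now the arc push.

>>> drive_tool(
  deltas=[
    [[1.1,-0.4,0],[0,0,2.4]],
    [[1.1,-0.4,0],[0,0,2.4]],
    [[1.1,-0.4,0],[0,0,2.4]],
    [[1.1,-0.4,0],[0,0,2.4]],
    [[1.1,-0.4,0],[0,0,2.4]],
  ],
)

```text
clock: 6.7
position: [538.5, 265.0, 8.8]
ee_rot: [0.725, -0.689, 0.0, -0.001]
contact_force: [0.2, 5.8, 0.9]
gripper_width: 85.0
grasp_force: 2.5
```

```bash
cat > chk.py <<'E'
from meas import *
import sys
a=get_image('top');cv2.imwrite('pics/last.png',a['img'][:,:,::-1])
cx,cy,t,w,h=case(a,(180,460,190,300));s=arm.read_state();p=s['position'];f=np.radians(t)
d=p[:2]-[cx,cy];print('case',np.round([cx,cy,t,w,h],1),'tool local',(d@[np.cos(f),np.sin(f)]).round(1),(d@[-np.sin(f),np.cos(f)]).round(1),p.round(1),'dphi',(phi(s)+90-t).round(2),s['contact_force'].round(1))
g=np.radians(-8.85);e=np.array([494.6,-175.9])-[cx,cy];print('remaining in mark frame x,y',(e@[np.cos(g),np.sin(g)]).round(1),(e@[-np.sin(g),np.cos(g)]).round(1),'yaw',round(-8.85-t,2))
E
python3 chk.py
```

```text
case [542.7 163.9   3.1 121.8 181.3] tool local 1.1 99.2 [538.5 262.9   8.5] dphi -0.39 [1.6 1.3 0.8]
remaining in mark frame x,y 4.8 -343.1 yaw -11.91
```

>>> drive_tool(
  deltas=[
    [[1.1,-0.4,0],[0,0,2.4]],
    [[1.1,-0.4,0],[0,0,2.4]],
    [[1.1,-0.4,0],[0,0,2.4]],
    [[1.1,-0.4,0],[0,0,2.4]],
    [[1.1,-0.4,0],[0,0,2.4]],
    [[1.0,0,0],[0,0,0]],
  ],
)

```text
clock: 7.35
position: [554.6, 198.7, 8.5]
ee_rot: [-0.649, 0.761, -0.0, 0.001]
contact_force: [0.9, 3.9, 2.1]
gripper_width: 84.7
grasp_force: 2.5
```

```bash
python3 chk.py
```

```text
case [538.7  99.2  -9.1 121.7 181. ] tool local -0.8 98.9 [553.5 197.    8.3] dphi -0.05 [1.1 1.4 0.2]
remaining in mark frame x,y -1.3 -278.6 yaw 0.21
```

>>> drive_tool(
  deltas=[
    [[1.5,0,0],[0,0,0]],
    [[1.5,0,0],[0,0,0]],
    [[1.5,0,0],[0,0,0]],
    [[1.5,0,0],[0,0,0]],
    [[1.5,0,0],[0,0,0]],
    [[1.5,0.1,0],[0,0,0]],
    [[1.5,0,0],[0,0,0]],
    [[1.5,0,0],[0,0,0]],
    [[1.5,0,0],[0,0,0]],
    [[1.5,0,0],[0,0,0]],
    [[1.5,0,0],[0,0,0]],
    [[1.0,0,0],[0,0,0]],
  ],
)

```text
clock: 8.6
position: [525.0, 25.4, 8.3]
ee_rot: [-0.649, 0.761, 0.0, -0.0]
contact_force: [1.2, 4.7, 1.5]
gripper_width: 85.0
grasp_force: 2.7
```

```bash
python3 chk.py
```

```text
case [509.8 -74.9  -8.9 121.6 179. ] tool local -1.5 100.0 [523.9  24.1   8. ] dphi -0.19 [ 0.3 -0.2 -0.2]
remaining in mark frame x,y 0.5 -102.1 yaw 0.08
```

>>> drive_tool(
  deltas=[
    [[1.4,0,0],[0,0,0]],
    [[1.4,0,0],[0,0,0]],
    [[1.4,0,0],[0,0,0]],
    [[1.4,0,0],[0,0,0]],
    [[1.4,0,0],[0,0,0]],
    [[1.2,0,0],[0,0,0]],
    [[0.9,0,0],[0,0,0]],
    [[0.5,0,0],[0,0,0]],
    [[0.2,0,0],[0,0,0]],
    [[0,0,0],[0,0,0]],
  ],
)

```text
clock: 9.65
position: [509.7, -70.5, 8.2]
ee_rot: [-0.649, 0.76, 0.0, -0.001]
contact_force: [0.4, -0.0, 0.2]
gripper_width: 85.0
grasp_force: 0.0
```

```bash
python3 chk.py
```

```text
case [ 495.1 -172.6   -9.1  121.5  177.6] tool local -1.7 103.3 [509.8 -70.3   8.3] dphi 0.14 [-0.6  0.5 -0.3]
remaining in mark frame x,y 0.0 -3.4 yaw 0.27
```

>>> drive_tool(
  deltas=[
    [[-1.5,0,0],[0,0,0]],
    [[-3.0,0,0],[0,0,0]],
    [[-4.0,0,-2.0],[0,0,0]],
    [[-4.0,0,-2.0],[0,0,0]],
    [[0,0,0],[0,0,0]],
  ],
)

```text
clock: 10.2
position: [533.4, 58.9, 51.4]
ee_rot: [-0.652, 0.758, -0.002, 0.004]
contact_force: [0.5, 0.1, 0.9]
gripper_width: 85.0
grasp_force: 0.0
```

```bash
python3 chk.py; python3 -c "
import cv2;a=cv2.imread('pics/last.png')[210:310,330:450];cv2.imwrite('pics/c5.png',cv2.resize(a,None,fx=5,fy=5,interpolation=cv2.INTER_CUBIC))"
```

```text
case [ 495.4 -171.3   -8.9  121.7  180.5] tool local -0.1 230.9 [531.2  56.8  49.8] dphi 0.24 [-1.  -1.6 -0.6]
remaining in mark frame x,y -0.1 -4.7 yaw 0.1
```

View pics/c5.png

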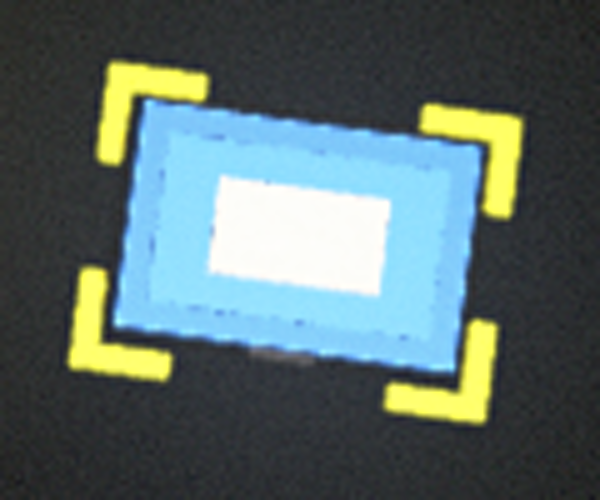

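The lid is shut and the case is inside all four marks, but it's about 5 mm off centre along y. A small nudge will widen the margin.

>>> drive_tool(
  deltas=[
    [[3.0,0,2.0],[0,0,0]],
    [[3.0,0,2.0],[0,0,0]],
    [[3.0,0,0],[0,0,0]],
    [[2.0,0,0],[0,0,0]],
    [[1.0,0,0],[0,0,0]],
    [[0.3,0,0],[0,0,0]],
    [[0.2,0,0],[0,0,0]],
    [[0.2,0,0],[0,0,0]],
    [[0.1,0,0],[0,0,0]],
    [[0.1,0,0],[0,0,0]],
    [[0.1,0,0],[0,0,0]],
    [[0,0,0],[0,0,0]],
  ],
)

```text
clock: 11.45
position: [509.9, -74.5, 8.4]
ee_rot: [-0.65, 0.76, -0.0, 0.0]
contact_force: [1.3, 3.3, -1.6]
gripper_width: 84.8
grasp_force: 1.9
```

```bash
python3 chk.py
```

```text
case [ 494.9 -177.    -8.9  121.7  176.3] tool local -1.0 103.5 [509.9 -74.6   8.4] dphi -0.04 [ 1.2  3.8 -1. ]
remaining in mark frame x,y -0.4 1.0 yaw 0.06
```

>>> drive_tool(
  deltas=[
    [[-1.5,0,0],[0,0,0]],
    [[-3.0,0,0],[0,0,0]],
    [[-4.0,0,-2.0],[0,0,0]],
    [[-4.0,0,-3.0],[0,0,0]],
    [[0,0,-4.0],[0,0,0]],
    [[0,0,-4.0],[0,0,0]],
    [[0,0,0],[0,0,0]],
    [[0,0,0],[0,0,0]],
    [[0,0,0],[0,0,0]],
  ],
)

```text
clock: 12.4
position: [527.9, 48.3, 137.1]
ee_rot: [-0.649, 0.76, 0.001, -0.001]
contact_force: [0.3, -0.4, -0.7]
gripper_width: 85.2
grasp_force: 0.0
```

```bash
python3 chk.py; python3 -c "
from h import *
b=save('scene','s9.png')"
```

```text
case [ 495.2 -175.    -8.9  121.7  180.9] tool local -2.4 225.5 [527.9  48.2 136.9] dphi -0.07 [ 0.3 -0.4  0.5]
remaining in mark frame x,y -0.5 -1.0 yaw 0.1
```

View pics/s9.png

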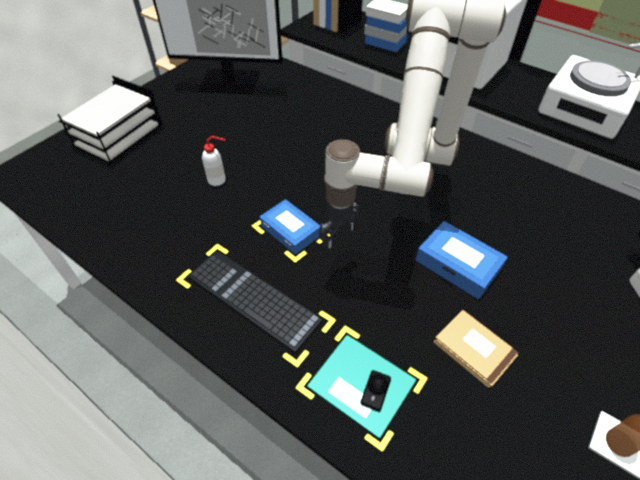

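The case sits shut inside its marks around (290,225). The keyboard, books and bottle haven't moved, and the gripper is clear of everything.

```bash
python3 -c "
from bench import arm
print(arm.job_done())"
```

```text
the job is handed in; nothing more can be done
None
```

The lid is shut and the case stands flat inside its four marks, measured about 1 mm and 0.1° off centre. The keyboard, record books and wash bottle were left untouched, and I handed the job in at about 12.5 s.

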